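# Let the cue-rest extension out one hole

## Task

On the pool table the telescoping cue-rest extension sits collapsed in its cradle: press its sprung steel button down into the tube so that the inner tube springs free, then draw the inner tube out by its black grip until the button snaps up through the hole in the brass sleeve, and give it a firm but gentle outward tug of about a kilogram (10 to 20 N) to feel that it has caught. Never wrench on the button or yank the tube hard, leave everything else on the table where it is, and let go with the tube locked out.

Things in the scene. Friction and masses are not known exactly. Their poses are not given: they have to be found in the camera images.
- holder: Fixed wooden cradle with the fixed square aluminium outer tube (34 x 34 outside, wall 2) clamped level on it. Origin on the table straight below the centre of the first button hole (13 x 13) in the tube's top wall. x = the way the inner tube pulls out, z up. Tube axis 75 above the table, top face 92; tube from x = -155 to 38. Clamps with brass straps (top at 97) at x = -130 and -55.
- board (a point): Centre of the top of the cradle's wooden board (245 long in x, 130 wide, 20 thick). It reaches from x = -165 to 80 of holder. Fixed.
- sleeve_middle (a point): Fixed square brass sleeve round the front of the outer tube: 38 x 38 outside, top face 94 above the table, 49 long, second hole (13 x 13) in its top, 29 from its rear end. Set by hand: its hole is anywhere from x = 46 to 66 of holder. This point is only the middle of that range, x = 56, at the top face; the sleeve itself is not measured, so the catch must be seen or felt.
- extension (a joint): How far the inner tube is drawn out, m: 0 at the start (button in the first hole), limit 0.095. Slides against about 2.5 N of friction and stays where left. A hidden kick spring pushes it outward with about 11 N; once the button is pressed in, the spring shoves it out 11 to 13 mm. The button catches in the sleeve's hole at 0.046 to 0.066 and then blocks travel firmly both ways, with 3 mm of play.
- grip (a point): Centre of the black ribbed grip on the inner tube: 31 wide x 31 high x 42 long; on the tube's axis, 75 above the table, 117 from the first hole at the start; moves with the tube. Bare inner tube 28 x 28. 21 further out is a brass end flange 44 x 44 x 8, against which fingers may pull, then a stub 24 thick, 22 long. Axes as holder.
- button_pin: The sprung steel button: round-topped pin 10 thick, upright in the inner tube, moving along with it. Origin 5 below its tip. Fully up, its tip is 98 above the table: 6 above the aluminium tube, 4 above the brass sleeve. At the start it is through the first hole, 1.5 outward of the hole's centre. When up it cannot be pulled past a hole's edge.
- button (a joint): How far the button is pressed down, m: 0 = fully up, about 0.008 when trapped under the tube's wall, at most 0.0095. Its spring pushes back with 1.5 N (up) to 4 N (down). Pressed 4 to 6 mm from above, till nearly flush with the aluminium, it slips under the wall and the tube kicks out. This takes 2 to 5 N.
- chalk_blue: Bystander: blue chalk cube, 21, lying on the cradle's board beside the tube; origin under its centre.
- chalk_green: Bystander: green chalk cube, 21; origin under its centre.
- brush: Bystander: table brush lying down; origin under its middle.
- mug: Bystander: white mug, 80 wide, 95 high; origin under its centre.
- wax_tin: Bystander: green tin, 70 wide, 50 high; origin under its centre.
- ball_white_center (a point): Bystander: centre of the cream ball, 57, in the three-cell wooden ball tray.
- ball_red_center (a point): Bystander: centre of the red ball, 57, in the tray.
- ball_black_center (a point): Bystander: centre of the black ball, 57, in the tray.

How it is judged:
By the outcome, as a careful person would: the job done as asked, in the order asked, and still so for the second after the job is handed in, with the robot touching nothing.
It also fails if it takes over 45 s, if anything falls off the work surface, if the arm or the gripper's body presses on something with over 40 N, if the wrist force passes 120 N, or if a joint passes its speed limit or range.

## Robot

A 6-joint arm with a two-finger parallel gripper is mounted at the origin on the work surface. World frame = base frame: x ahead of the robot, y to its left, z up, the work surface at z = 0. Lengths are in m, angles in rad, forces in N, time in s.
With the tool pointing down it reaches from about 0.225 to 0.875 m from the base axis. Payload 3.4 kg.
Tool frame: the origin (TCP) lies on the centre line of the jaws, within the pads' length; the fingertips stand 11 mm ahead of it and the grasp point (between the pads) lies 8 mm behind it; z points along the fingers, y is the line along which they close (so a half turn about z gives the same grasp; the last joint's range is limited). The gripper opens to 85 mm and grips with 20 to 120 N. Pads are 22 mm wide; open, the fingers measure 114 mm over their backs; the gripper's body (76 mm by 85 mm) begins 54 mm behind the grasp point. The pads swing forward as they close: fully open they stand 13 mm farther back than shut.
Start: joints at [1.177, 0.276, 1.505, -0, 1.361, -0.121], TCP at [0.155, 0.554, 0.242] pointing down, gripper open.
Joint ranges: [-2.89, 2.89], [-0.75, 2.08], [0.22, 2.7], [-1.18, 4.32], [0.11, 2.71], [-2.7, 2.7]. Speed limits (rad/s): [2.57, 2.57, 3.14, 3.14, 3.14, 3.14].

## Interface

Orientations are given as a unit quaternion [w, x, y, z].
In Python, from rig import manip, eyes, job gives the robot as it stands.
- The arm moves only by the tool drive_tool, never from a script. Its argument "rows" is a list of rows, each a list of 3 entries, a list of its own where there are three numbers: the turn, a rotation vector about the world's x, y, z in rad, then the shift along the world's x, y, z in cm, then the finger opening in cm, from 0 to 8.54. A call has 1 to 8 rows; each row shifts and turns the commanded pose from where the row before left it; what a row does not reach is not made up. A row lasts 1/8 s, in which the tool goes at most 62.5 mm and 10.7 degrees, less where a joint would pass 70% of its speed; a pose out of reach is approached as far as the arm can. A call is refused whole if a number of a shift passes 6.25 or a number of a turn 0.188, either way. A call with a gripper value outside its range is refused whole. The fingers move at their own pace and stop on an object; "force" is the grip in N (left out, the last holds). Time passes only in rows, so rows that do not move let the fingers close. It gives the time, the measured TCP pose, the force, the opening and the grip force at its end, in the units of the state.
- manip.get_state(): the state, without advancing time (a new reading comes with each control period).
- eyes.get_image(name): name is "scene" or "top"; returns the picture (480x640x3 uint8, red, green, blue); there is no depth.
- eyes.get_calibration(name): a dict with "camera_matrix" (3x3 intrinsics, pixels), "view" (4x4, takes a point from world to camera coordinates). Camera axes: x right, y up, looking along -z (the intrinsics and any distortion apply to the point x, -y, -z); pixel columns grow to the right and rows downward; lengths in m; the calibration is good to about 2 mm. A picture is of the moment at which its call begins. get_calibration takes no time and is no camera call.
- job.sign_off(): hands the job in; it is judged then, once.
The state is a dict: "clock": time; "qpos": joint angles; "qd": joint speeds; "effort": joint torques, N m; "position": TCP position; "ee_rot": TCP orientation; "contact_force": force on the tool from outside, world axes, zero at the start; "moment": the same for the moment, N m; "width": finger opening in m; "gripper_force": force on a finger pad.
Only numpy, scipy, OpenCV 4.12 (cv2) and the standard library are available. Lean on these libraries where they do the work, as an engineer would, in place of code of your own. Each camera call takes 0.05 s, during which the arm holds its last target. There are 200 camera calls.

## Working session

There is one attempt and no reset: what is moved stays moved. The work goes in short steps, Python scripts to look and compute and a tool call to move; the robot and the scene stay as the last step left them, time stands still between calls to the robot, and variables do not carry over. Pictures are saved under pics/ and viewed, at most 10 in all, crops included, and the job is handed in when it is done.

Besides the shell and the picture viewer there is one more tool, called after "Emit:" by a JSON object that holds its "method" and its "body". drive_tool: Moves the arm, as the interface text tells. Its arguments: {"type":"object","properties":{"rows":{"type":"array"},"force":{"type":"number"}},"required":["rows"]}

```bash
mkdir -p pics; python3 - <<'E'
from rig import manip, eyes
import cv2,numpy as np
for n in("top","scene"):
    im=eyes.get_image(n); cv2.imwrite(f"pics/{n}0.png",im[:,:,::-1]); c=eyes.get_calibration(n); print(n,np.round(c["camera_matrix"],1).tolist(),np.round(c["view"],3).tolist(),[k for k in c])
s=manip.get_state(); print(s)
E
```

```text
top [[525.2, 0.0, 324.4], [0.0, 525.2, 238.8], [0.0, 0.0, 1.0]] [[0.017, -1.0, 0.002, -0.015], [0.979, 0.017, 0.205, -0.509], [-0.205, -0.002, 0.979, -1.242], [0.0, 0.0, 0.0, 1.0]] ['camera_matrix', 'view']
scene [[621.3, 0.0, 322.9], [0.0, 621.3, 233.9], [0.0, 0.0, 1.0]] [[-0.226, 0.974, -0.009, 0.117], [-0.73, -0.163, 0.664, 0.304], [0.645, 0.156, 0.748, -1.676], [0.0, 0.0, 0.0, 1.0]] ['camera_matrix', 'view']
{'clock': 0.1, 'qpos': array([ 1.17699560e+00,  2.76552771e-01,  1.50597554e+00,  2.40148578e-05,
        1.36071378e+00, -1.21002163e-01]), 'qd': array([-8.86462866e-04, -1.34070707e-03, -3.84572499e-03, -4.53339532e-04,
       -1.63730503e-03,  3.89574939e-05]), 'effort': array([ 2.73140271e-03, -4.17707455e+01, -2.46402311e+01, -1.68760985e-04,
        5.69779470e-03, -7.27724142e-06]), 'position': array([0.15474969, 0.55332942, 0.24152657]), 'ee_rot': array([-2.21302366e-04,  1.35979172e-01,  9.90711353e-01, -7.94560872e-04]), 'contact_force': array([ 0.36762783, -0.69459482,  0.41656192]), 'moment': array([ 0.00977984,  0.01667725, -0.03062479]), 'gripper_force': 0.0, 'width': 0.08528840431600161}
```

View pics/top0.png

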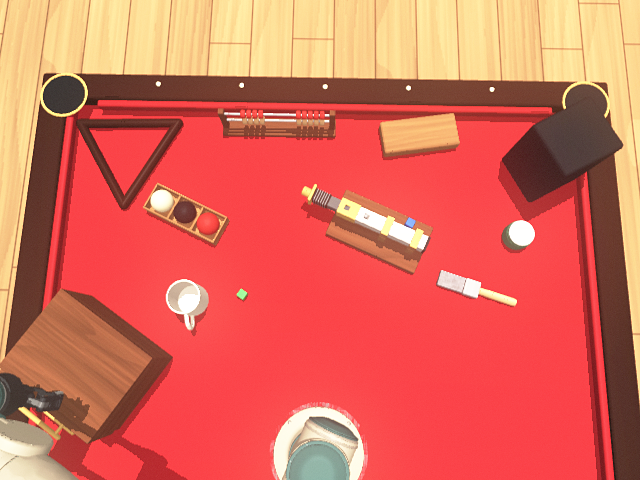

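View pics/scene0.png

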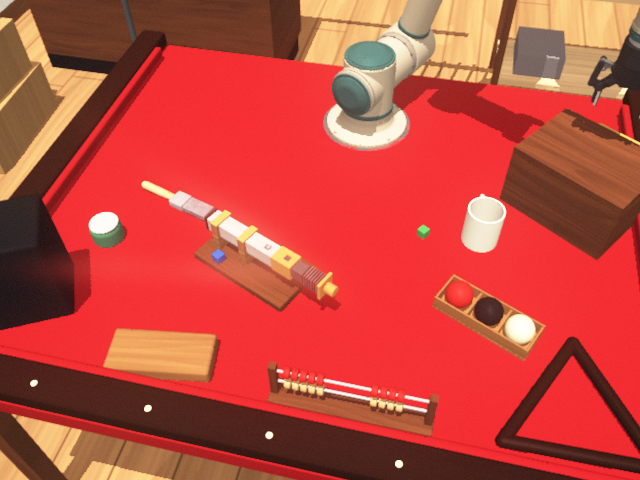

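The top view shows the cradle at about (380,230), with the flange end at (308,192) and the sleeve at (347,210). In the scene view the pull-out direction points lower right, with the stub at (330,290). I'll zoom in on both.

```bash
cat > h.py <<'E'
from rig import manip, eyes
import cv2,numpy as np
def ray(n,px):
    c=eyes.get_calibration(n);K=np.array(c["camera_matrix"]);V=np.array(c["view"])
    d=np.linalg.inv(K)@[px[0],px[1],1]; d=d*[1,-1,-1]; R=V[:3,:3]
    return -R.T@V[:3,3], R.T@d
def plane(n,px,z):
    o,d=ray(n,px); return o+d*(z-o[2])/d[2]
def proj(n,P):
    c=eyes.get_calibration(n);V=np.array(c["view"]);p=V[:3,:3]@np.array(P)+V[:3,3]
    q=np.array(c["camera_matrix"])@(p*[1,-1,-1]); return q[:2]/q[2]
def crop(n,x0,y0,w,h,k):
    im=eyes.get_image(n)[:,:,::-1]; return cv2.resize(im[y0:y0+h,x0:x0+w],None,fx=k,fy=k,interpolation=cv2.INTER_CUBIC)
E
python3 - <<'E'
from h import *
a=crop("top",295,170,145,100,5);b=crop("scene",185,190,160,110,5)
cv2.imwrite("pics/a.png",a);cv2.imwrite("pics/b.png",b)
E
```

```text
(no output)
```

View pics/a.png

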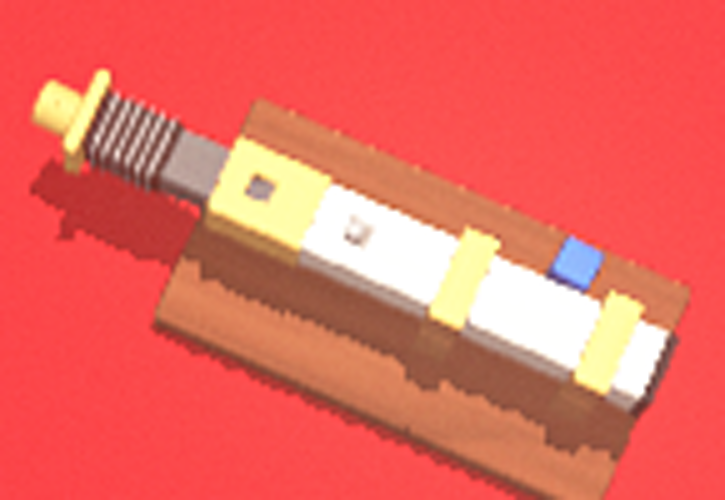

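View pics/b.png

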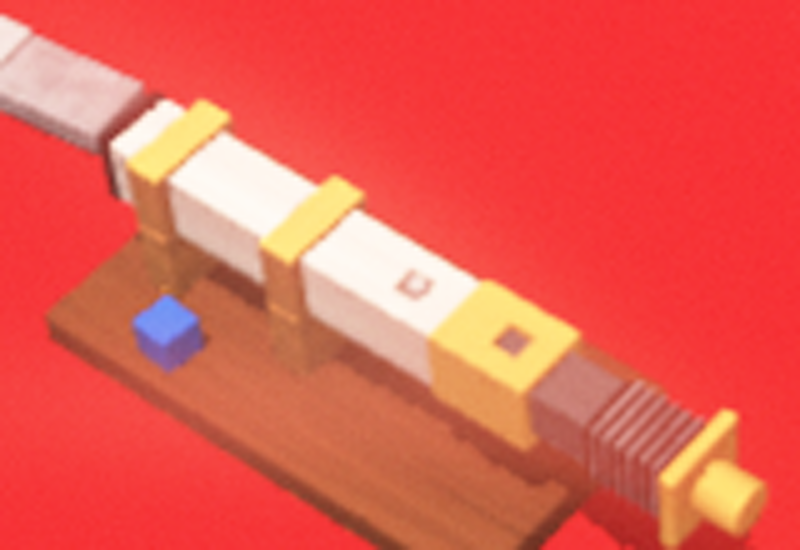

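The top crop puts the first hole and button at full-frame (366.4,216.0) and the sleeve hole at (347.2,207.4). In the scene crop they are at (267.8,247) and (287.4,258.2). I'll triangulate these.

```bash
python3 - <<'E'
from h import *
T=lambda x,y:(295+x/5-.4,170+y/5-.4); S=lambda x,y:(185+x/5-.4,190+y/5-.4)
h1=plane("top",T(357,230),.092),plane("scene",S(414,285),.092)
h2=plane("top",T(261,187),.094),plane("scene",S(512,341),.094)
print(h1,h2)
# board corners z=.02 (top): front-far, rear-far, front-near
B=[plane("top",T(*p),.02) for p in[(257,101),(690,288),(157,322)]]
print(B); d=B[0]-B[1];print("yaw board",np.arctan2(d[1],d[0]),np.linalg.norm(d))
for a in(h1,h2):pass
d=h2[0]-h1[0];print(np.arctan2(d[1],d[0]),np.linalg.norm(d[:2]));d=h2[1]-h1[1];print(np.arctan2(d[1],d[0]),np.linalg.norm(d[:2]))
# tube top edge left (far) line: sleeve far rear corner to tube rear corner
a,b=plane("top",T(333,183),.092),plane("top",T(672,335),.092);d=a-b;print(np.arctan2(d[1],d[0]))
a,b=plane("scene",S(183,103),.092),plane("scene",S(478,290),.092);d=b-a;print(np.arctan2(d[1],d[0]),np.linalg.norm(d))
E
```

```text
(array([ 0.55951511, -0.10533275,  0.092     ]), array([ 0.55938984, -0.10529804,  0.092     ])) (array([ 0.57962689, -0.05881054,  0.094     ]), array([ 0.5806487 , -0.05811935,  0.094     ]))
[array([ 0.64574271, -0.05945362,  0.02      ]), array([ 0.55050841, -0.28023239,  0.02      ]), array([ 0.52824544, -0.00975499,  0.02      ])]
yaw board 1.163554211771441 0.24044300092835771
1.1627546398050155 0.05068332365158215
1.1474410863852522 0.05174715645961093
1.1507152822860494
1.119241833446433 0.16888407644324302
```

Emit:
{"method": "drive_tool", "body": {"rows": [[[0, 0, -0.107], [2.5, -4.1, 0], 0], [[0, 0, -0.107], [2.5, -4.1, 0], 0], [[0, 0, -0.107], [2.5, -4.1, 0], 0], [[0, 0, -0.107], [2.5, -4.1, 0], 0], [[0, 0, -0.107], [2.5, -4.1, 0], 0], [[0, 0, -0.107], [2.5, -4.1, 0], 0], [[0, 0, -0.107], [2.5, -4.1, 0], 0], [[0, 0, -0.107], [2.5, -4.1, 0], 0]]}}

```text
clock: 1.2
position: [0.3555, 0.2244, 0.2424]
ee_rot: [0.0, 0.536, 0.844, 0.0]
contact_force: [0.8, 0.3, 0.4]
width: 0.0004
gripper_force: 0.0
```

Emit:
{"method": "drive_tool", "body": {"rows": [[[0, 0, -0.107], [2.5, -4.1, 0], 0], [[0, 0, -0.107], [2.5, -4.1, 0], 0], [[0, 0, -0.107], [2.5, -4.1, 0], 0], [[0, 0, -0.107], [2.5, -4.1, 0], 0], [[0, 0, -0.107], [2.5, -4.1, 0], 0], [[0, 0, -0.107], [2.5, -4.1, 0], 0], [[0, 0, -0.107], [2.5, -4.1, 0], 0], [[0, 0, -0.107], [2.5, -4.1, 0], 0]]}}

```text
clock: 2.2
position: [0.5555, -0.1037, 0.2421]
ee_rot: [-0.0, 0.838, 0.545, 0.0]
contact_force: [0.7, -0.2, 0.3]
width: 0.0
gripper_force: 0.0
```

Emit:
{"method": "drive_tool", "body": {"rows": [[[0, 0, 0.007], [0.45, 0, -4], 0], [[0, 0, 0], [0, 0, -4], 0], [[0, 0, 0], [0, 0, -3.4], 0], [[0, 0, 0], [0, 0, 0], 0]]}}

```text
clock: 2.7
position: [0.5572, -0.1016, 0.1256]
ee_rot: [-0.003, 0.835, 0.55, -0.002]
contact_force: [0.2, 0.7, 1.1]
width: 0.0
gripper_force: 0.0
```

```bash
python3 - <<'E'
from h import *
b=crop("scene",205,200,140,100,5)
p=manip.get_state()["position"];print(p,[proj("scene",p+[0,0,-.011]),proj("scene",[.56,-.104,.098])])
a=crop("top",295,170,120,80,5)
b=b[:, :];a=cv2.resize(a,(500,333));b=cv2.resize(b,(700,500));cv2.imwrite("pics/c.png",b)
E
```

```text
[ 0.55886157 -0.10206199  0.12766086] [array([268.09699069, 238.6883528 ]), array([267.7065806 , 245.00898733])]
```

View pics/c.png

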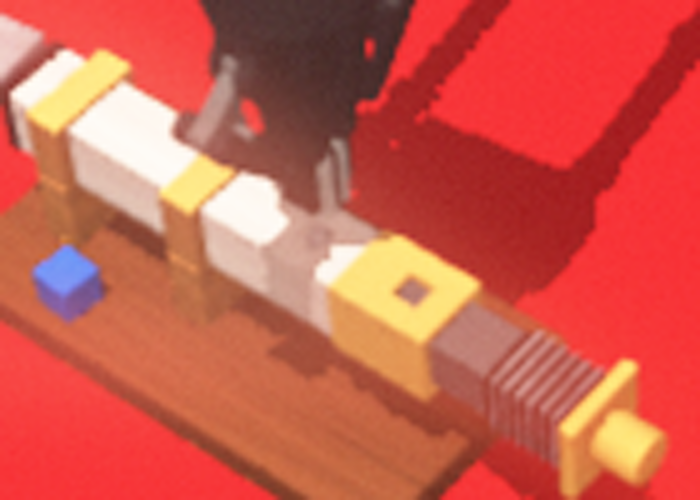

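The button is at crop (318,236). Grey fingertips show at about (335,205) against a dark gripper, so the centring isn't clear. I'll take one closer look.

```bash
python3 - <<'E'
from h import *
b=crop("scene",233,195,56,60,10);a=crop("top",350,190,40,60,6)
b=np.clip(b.astype(float)**.6*255**.4,0,255).astype(np.uint8)
p=np.array([.559,-.1027,.1165]);u=np.array([.399,.917,0]);n=np.array([-.917,.399,0])
for q in [p+s*.011*u+t*.006*n for s in(-1,1) for t in(-1,1)]:
    x=(proj("scene",q)-[233,195]+.5)*10; cv2.circle(b,tuple(int(v) for v in x),3,(255,0,0),-1)
cv2.imwrite("pics/d.png",b)
E
```

```text
(no output)
```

View pics/d.png

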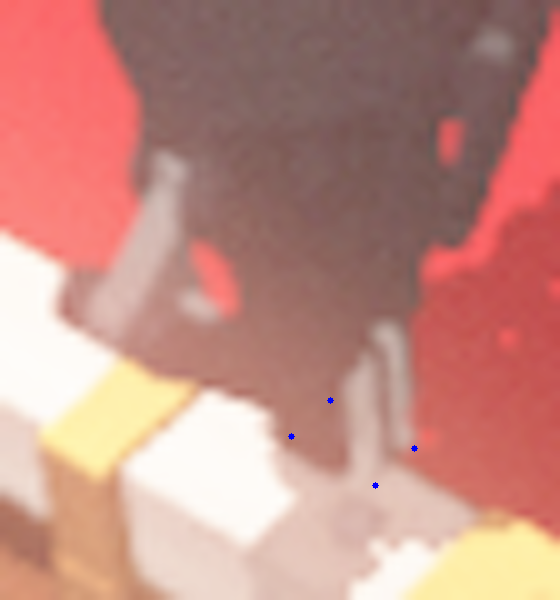

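The predicted pad corners coincide with the seen fingertip, so it is centred over the button to about 2 mm. Next I lower it and press in small steps.

Emit:
{"method": "drive_tool", "body": {"rows": [[[0, 0, 0], [0.1, -0.1, -0.8], 0], [[0, 0, 0], [0, 0, -0.8], 0], [[0, 0, 0], [0, 0, -0.2], 0], [[0, 0, 0], [0, 0, 0], 0]]}}

```text
clock: 3.4
position: [0.5602, -0.1032, 0.11]
ee_rot: [-0.0, 0.835, 0.55, -0.0]
contact_force: [0.5, 0.1, 0.0]
width: -0.0001
gripper_force: 0.0
```

Emit:
{"method": "drive_tool", "body": {"rows": [[[0, 0, 0], [0, 0, -0.1], 0], [[0, 0, 0], [0, 0, -0.1], 0], [[0, 0, 0], [0, 0, 0], 0]]}}

```text
clock: 3.78
position: [0.5606, -0.1033, 0.1086]
ee_rot: [0.0, 0.835, 0.55, 0.0]
contact_force: [0.4, -0.3, 1.6]
width: 0.0002
gripper_force: 0.8
```

Emit:
{"method": "drive_tool", "body": {"rows": [[[0, 0, 0], [0, 0, -0.1], 0], [[0, 0, 0], [0, 0, -0.1], 0], [[0, 0, 0], [0, 0, 0], 0]]}}

```text
clock: 4.15
position: [0.5606, -0.1033, 0.1064]
ee_rot: [0.0, 0.835, 0.55, 0.0]
contact_force: [0.8, -1.1, 1.9]
width: 0.0003
gripper_force: 1.2
```

Emit:
{"method": "drive_tool", "body": {"rows": [[[0, 0, 0], [0, 0, -0.1], 0], [[0, 0, 0], [0, 0, 0], 0]]}}

```text
clock: 4.4
position: [0.5606, -0.1032, 0.1052]
ee_rot: [0.0, 0.835, 0.55, 0.0]
contact_force: [0.5, 0.6, 0.6]
width: -0.0001
gripper_force: 0.9
```

```bash
cat >> h.py <<'E'
def ext():
    # brass stub/flange centroid in the top view against the axis; returns holder-x of it
    im=eyes.get_image("top");hsv=cv2.cvtColor(im,cv2.COLOR_RGB2HSV)
    m=cv2.inRange(hsv,(20,90,120),(38,255,255));m[:,:240]=0;m[:160]=0;m[260:]=0;m[:,440:]=0
    k,l,s,c=cv2.connectedComponentsWithStats(m)
    for i in range(1,k):
        if s[i,4]>25:
            P=plane("top",c[i],.08);print(s[i].tolist(),np.round(c[i],1),"x=%.4f"%((P[:2]-[.5595,-.1053])@[.399,.917]))
E
python3 - <<'E'
from h import *
ext()
im=cv2.imread("pics/top0.png")[:,:,::-1];eyes.get_image=lambda n:im
ext();print(manip.get_state()["contact_force"])
E
```

```text
[302, 184, 15, 16, 90] [309.  190.8] x=0.1529
[342, 199, 16, 16, 137] [348.8 206.8] x=0.0474
[410, 228, 13, 20, 136] [416.2 237.9] x=-0.1320
[302, 184, 15, 14, 81] [308.1 190.3] x=0.1555
[342, 198, 19, 12, 27] [352.3 202.3] x=0.0443
[ 0.87042624 -0.12452469  1.62555536]
```

Not kicked yet, so I keep pressing.

Emit:
{"method": "drive_tool", "body": {"rows": [[[0, 0, 0], [0, 0, -0.1], 0], [[0, 0, 0], [0, 0, 0], 0]]}}

```text
clock: 4.7
position: [0.56, -0.1032, 0.1038]
ee_rot: [-0.0, 0.835, 0.55, -0.0]
contact_force: [-0.2, 0.1, 0.4]
width: 0.0001
gripper_force: 0.1
```

Emit:
{"method": "drive_tool", "body": {"rows": [[[0, 0, 0], [0, 0, -0.07], 0], [[0, 0, 0], [0, 0, 0], 0]]}}

```text
clock: 4.95
position: [0.5601, -0.1032, 0.1033]
ee_rot: [-0.0, 0.835, 0.55, -0.0]
contact_force: [0.3, 0.4, -0.4]
width: 0.0001
gripper_force: 0.0
```

```bash
python3 -c "
from h import *
ext();print(manip.get_state()['position'],manip.get_state()['contact_force'])"
```

```text
[298, 182, 15, 16, 92] [304.8 189. ] x=0.1642
[342, 198, 16, 17, 137] [348.8 206.7] x=0.0476
[410, 228, 13, 20, 135] [416.1 237.9] x=-0.1319
[ 0.56017125 -0.10324376  0.10334122] [-0.25848816 -0.4735768   0.47818579]
```

The tube kicked out by about 11 mm. Now up and over to the grip.

Emit:
{"method": "drive_tool", "body": {"rows": [[[0, 0, 0], [0, 0, 3], 0], [[0, 0, 0], [0, 0, 3], 6], [[0, 0, 0], [1.7, 3.85, 0], 6], [[0, 0, 0], [1.7, 3.85, 0], 6], [[0, 0, 0], [1.67, 3.85, 0], 6], [[0, 0, 0], [0, 0, 0], 6]]}}

```text
clock: 5.75
position: [0.6119, 0.0148, 0.1634]
ee_rot: [-0.0, 0.834, 0.551, 0.0]
contact_force: [-0.9, 0.0, -1.1]
width: 0.0596
gripper_force: 0.0
```

Emit:
{"method": "drive_tool", "body": {"rows": [[[0, 0, 0], [0, 0, -2.5], 6], [[0, 0, 0], [0, 0, -2.5], 6], [[0, 0, 0], [0, 0, -2.5], 6], [[0, 0, 0], [0, 0, -2.2], 6], [[0, 0, 0], [0, 0, 0], 6]]}}

```text
clock: 6.38
position: [0.6092, 0.0115, 0.0649]
ee_rot: [-0.001, 0.836, 0.549, -0.002]
contact_force: [0.7, 0.9, 0.5]
width: 0.06
gripper_force: 0.0
```

```bash
python3 - <<'E'
from h import *
b=crop("scene",260,215,100,90,6);cv2.imwrite("pics/e.png",b);print(manip.get_state()["position"],manip.get_state()["contact_force"])
E
```

```text
[0.61043076 0.01154312 0.06618696] [0.19969247 0.10022736 0.37710149]
```

View pics/e.png

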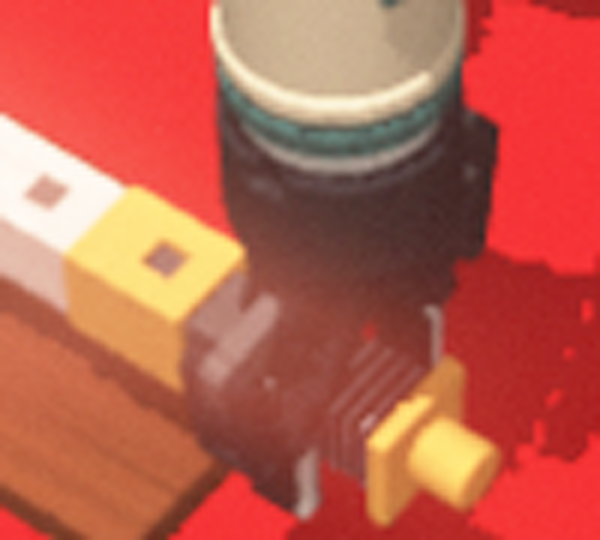

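The fingers straddle the grip, with fingertips at (305,500) and (435,320) in the crop. The flange at (400,450) is clear and the first hole at (47,190) is empty. Closing gently.

Emit:
{"method": "drive_tool", "body": {"rows": [[[0, 0, 0], [0, 0, 0], 2.5], [[0, 0, 0], [0, 0, 0], 2.5], [[0, 0, 0], [0, 0, 0], 2.5], [[0, 0, 0], [0, 0, 0], 2.5]], "force": 40}}

```text
clock: 6.92
position: [0.6091, 0.013, 0.0679]
ee_rot: [-0.001, 0.836, 0.549, -0.001]
contact_force: [-5.3, 0.9, 6.3]
width: 0.0303
gripper_force: 40.8
```

Emit:
{"method": "drive_tool", "body": {"rows": [[[0, 0, 0], [-0.1, 0.04, 0.1], 2.5], [[0, 0, 0], [0.2, 0.46, 0], 2.5], [[0, 0, 0], [0.2, 0.46, 0], 2.5], [[0, 0, 0], [0.2, 0.46, 0], 2.5], [[0, 0, 0], [0, 0, 0], 2.5]]}}

```text
clock: 7.55
position: [0.6153, 0.027, 0.0679]
ee_rot: [-0.001, 0.836, 0.549, -0.001]
contact_force: [-6.0, 0.6, 3.5]
width: 0.0304
gripper_force: 41.0
```

Emit:
{"method": "drive_tool", "body": {"rows": [[[0, 0, 0], [0.2, 0.46, 0], 2.5], [[0, 0, 0], [0.2, 0.46, 0], 2.5], [[0, 0, 0], [0.2, 0.46, 0], 2.5], [[0, 0, 0], [0, 0, 0], 2.5]]}}

```text
clock: 8.05
position: [0.6214, 0.0408, 0.0679]
ee_rot: [-0.001, 0.836, 0.549, -0.0]
contact_force: [-4.7, 1.3, 3.5]
width: 0.0305
gripper_force: 41.0
```

```bash
python3 -c "
from h import *
ext();s=manip.get_state();print(s['position'],s['contact_force'])"
```

```text
[337, 198, 24, 22, 279] [348.6 208.2] x=0.0464
[381, 216, 14, 19, 134] [387.3 225.1] x=-0.0561
[410, 228, 13, 20, 136] [416.2 237.9] x=-0.1321
[0.62143092 0.04083542 0.06792703] [-5.17060037  1.04466173  3.6717036 ]
```

Emit:
{"method": "drive_tool", "body": {"rows": [[[0, 0, 0], [-0.1, 0.04, 0.05], 2.5], [[0, 0, 0], [0.08, 0.18, 0], 2.5], [[0, 0, 0], [0.08, 0.18, 0], 2.5], [[0, 0, 0], [0, 0, 0], 2.5]]}}

```text
clock: 8.6
position: [0.6235, 0.0457, 0.068]
ee_rot: [-0.001, 0.836, 0.549, 0.001]
contact_force: [0.3, 5.3, -1.4]
width: 0.0304
gripper_force: 40.3
```

Emit:
{"method": "drive_tool", "body": {"rows": [[[0, 0, 0], [0.08, 0.18, 0], 2.5], [[0, 0, 0], [0, 0, 0], 2.5]]}}

```text
clock: 8.85
position: [0.6238, 0.0464, 0.068]
ee_rot: [0.0, 0.835, 0.55, 0.0]
contact_force: [-1.2, 2.2, -1.4]
width: 0.0308
gripper_force: 40.4
```

Emit:
{"method": "drive_tool", "body": {"rows": [[[0, 0, 0], [0.08, 0.18, 0], 2.5], [[0, 0, 0], [0, 0, 0], 2.5]]}}

```text
clock: 9.1
position: [0.6242, 0.0473, 0.068]
ee_rot: [0.0, 0.835, 0.55, -0.0]
contact_force: [-1.4, -1.5, -1.3]
width: 0.0307
gripper_force: 40.5
```

Emit:
{"method": "drive_tool", "body": {"rows": [[[0, 0, 0], [0.08, 0.18, 0], 2.5], [[0, 0, 0], [0, 0, 0], 2.5]]}}

```text
clock: 9.35
position: [0.6251, 0.0494, 0.068]
ee_rot: [0.0, 0.835, 0.55, -0.0]
contact_force: [-1.0, -2.1, -1.0]
width: 0.0307
gripper_force: 40.4
```

```bash
python3 - <<'E'
from h import *
s=manip.get_state();print(s["position"],s["contact_force"],s["contact_force"]@[.399,.917,0])
cv2.imwrite("pics/f.png",crop("scene",255,225,60,50,10))
E
```

```text
[0.62511677 0.04938    0.0680344 ] [-0.95015874 -2.07990093 -0.98609488] -2.2863824918719122
```

View pics/f.png

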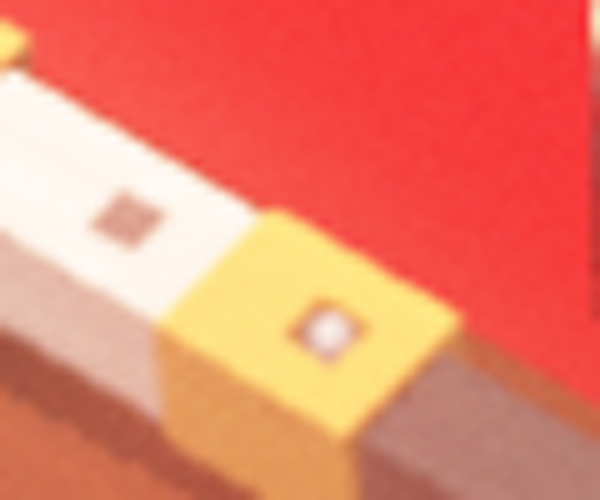

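The button is up in the sleeve hole at crop (328,332). Now I take up the play and tug.

Emit:
{"method": "drive_tool", "body": {"rows": [[[0, 0, 0], [0.04, 0.09, 0], 2.5], [[0, 0, 0], [0, 0, 0], 2.5]]}}

```text
clock: 9.65
position: [0.6252, 0.0496, 0.068]
ee_rot: [0.001, 0.835, 0.55, -0.001]
contact_force: [-2.5, -5.1, -1.2]
width: 0.0307
gripper_force: 40.5
```

Emit:
{"method": "drive_tool", "body": {"rows": [[[0, 0, 0], [0.04, 0.09, 0], 2.5], [[0, 0, 0], [0, 0, 0], 2.5]]}}

```text
clock: 9.9
position: [0.6252, 0.0497, 0.068]
ee_rot: [0.001, 0.835, 0.55, -0.001]
contact_force: [-4.2, -7.0, -1.0]
width: 0.0306
gripper_force: 40.6
```

Emit:
{"method": "drive_tool", "body": {"rows": [[[0, 0, 0], [0.04, 0.09, 0], 2.5], [[0, 0, 0], [0.04, 0.09, 0], 2.5], [[0, 0, 0], [0, 0, 0], 2.5], [[0, 0, 0], [0, 0, 0], 2.5]]}}

```text
clock: 10.4
position: [0.6253, 0.0499, 0.068]
ee_rot: [0.002, 0.835, 0.55, -0.003]
contact_force: [-4.8, -10.4, 0.2]
width: 0.0302
gripper_force: 40.8
```

Emit:
{"method": "drive_tool", "body": {"rows": [[[0, 0, 0], [0.05, 0.11, 0], 2.5], [[0, 0, 0], [0, 0, 0], 2.5], [[0, 0, 0], [0, 0, 0], 2.5], [[0, 0, 0], [0, 0, 0], 2.5]]}}

```text
clock: 10.9
position: [0.6254, 0.05, 0.068]
ee_rot: [0.002, 0.835, 0.55, -0.004]
contact_force: [-6.4, -13.2, 0.3]
width: 0.0307
gripper_force: 40.9
```

A tug of about 14.7 N held without movement. Now I relax, release and retreat.

Emit:
{"method": "drive_tool", "body": {"rows": [[[0, 0, 0], [-0.08, -0.18, 0], 2.5], [[0, 0, 0], [-0.08, -0.18, 0], 2.5], [[0, 0, 0], [-0.02, -0.05, 0], 2.5], [[0, 0, 0], [0, 0, 0], 2.5]]}}

```text
clock: 11.4
position: [0.6252, 0.0497, 0.068]
ee_rot: [0.0, 0.835, 0.55, -0.001]
contact_force: [-1.9, -5.1, -2.0]
width: 0.0302
gripper_force: 40.5
```

Emit:
{"method": "drive_tool", "body": {"rows": [[[0, 0, 0], [0, 0, 0], 6], [[0, 0, 0], [0, 0, 0], 6], [[0, 0, 0], [0, 0, 0], 6], [[0, 0, 0], [0, 0, 3], 6], [[0, 0, 0], [0, 0, 4], 6], [[0, 0, 0], [0, 0, 5], 6], [[0, 0, 0], [0, 5, 4], 6], [[0, 0, 0], [0, 0, 0], 6]]}}

```text
clock: 12.4
position: [0.6277, 0.1023, 0.2317]
ee_rot: [0.002, 0.834, 0.551, 0.005]
contact_force: [0.1, -1.2, -0.7]
width: 0.06
gripper_force: 0.0
```

```bash
python3 - <<'E'
from h import *
s=manip.get_state();print(s["position"],s["contact_force"],s["width"])
cv2.imwrite("pics/g.png",crop("scene",185,190,200,120,4))
E
```

```text
[0.62767441 0.10226984 0.23173871] [ 0.05012821 -1.23034977 -0.68043805] 0.06001657615842145
```

View pics/g.png

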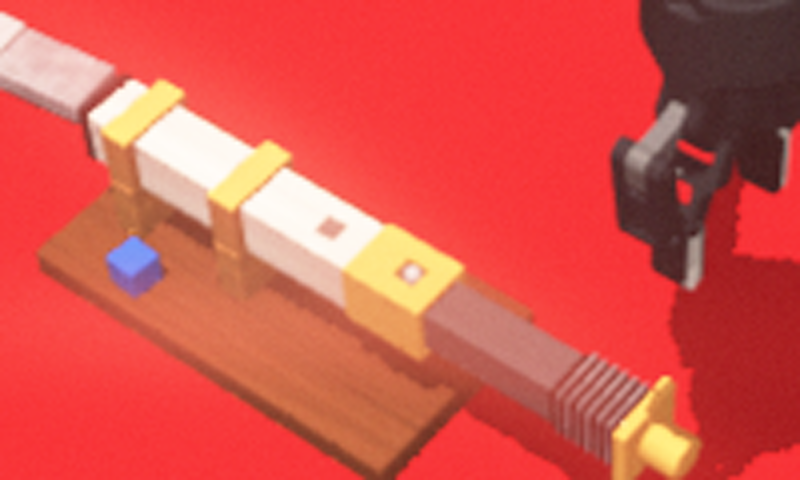

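The button is locked up in the sleeve hole at crop (411,272), and the gripper is clear at (700,200). The chalk is where it was.

```bash
python3 -c "
from rig import job
print(job.sign_off())"
```

```text
the job is handed in; nothing more can be done
None
```

The cue-rest tube is drawn out and locked with the button up in the brass sleeve; a 14.7 N outward tug held, the gripper is clear, and the job is handed in at about 12.5 s.

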